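# Seat the platter of a label rewinder on its drive lug

## Robot

A 6-joint arm with a two-finger parallel gripper is mounted at the origin on a cart in front of the work surface, level with it; the furniture and walls round the work are solid. World frame = base frame: x ahead of the robot, y to its left, z up, the work surface at z = 0. Lengths are in m, angles in rad, forces in N, time in s.
With the tool pointing down it reaches from about 0.35 to 0.975 m from the base axis. Payload 4.9 kg.
Tool frame: the origin (TCP) lies midway between the tips of the shut fingers; the grasp point (between the pads) lies 19 mm behind it; z points along the fingers, y is the line along which they close (so a half turn about z gives the same grasp; the last joint's range is limited). The gripper opens to 85 mm and grips with 20 to 120 N. Pads are 22 mm wide; open, the fingers measure 114 mm over their backs; the gripper's body (76 mm by 85 mm) begins 54 mm behind the grasp point. The pads swing forward as they close: fully open they stand 13 mm farther back than shut.
Start: joints at [-1.346, 0.053, 1.613, -0, 1.476, -0.119], TCP at [0.211, -0.588, 0.231] pointing down, gripper open.
Joint ranges: [-3.01, 3.01], [-1.01, 2.22], [0.06, 2.58], [-1.02, 4.17], [0.09, 2.62], [-3.14, 3.14]. Speed limits (rad/s): [2.57, 2.57, 3.14, 3.14, 3.14, 3.14].

## Interface

Orientations are given as a rotation vector (axis times angle).
In Python, from station import ctrl gives the robot as it stands.
- The arm moves only by the shell command python3 -m handwheel 'ROWS' [FORCE]. ROWS is JSON, a list of rows, each an object with "gripper": the gripper command: -1 is fully open, 1 is shut, values between are in proportion; "offset": the shift along the tool's x, y, z in mm, a list of three; "rotation": the turn, a rotation vector about the tool's x, y, z in rad, a list of three. A call has exactly 8 rows; each row is the pose to reach, as a shift and turn from the pose commanded when the call began, along the tool's axes at that moment; what a row does not reach only later rows make up. A row lasts 1/8 s, in which the tool goes at most 62.5 mm and 10.7 degrees, less where a joint would pass 70% of its speed; a pose out of reach is approached as far as the arm can. A call with a gripper value outside its range is refused whole. The fingers move at their own pace and stop on an object; FORCE is the grip in N (left out, the last holds). Time passes only in rows, so rows that repeat a pose let the fingers close, or fill a call up. It gives the time, the measured TCP pose, the force, the opening and the grip force at its end, in the units of the state.
- ctrl.get_obs(): the state, without advancing time (a new reading comes with each control period).
- ctrl.get_image(name): name is "scene" or "top" or "wrist"; returns a dict with "image" (400x640x3 uint8, red, green, blue), "fovy" (degrees; the focal length in pixels is half the picture's height over the tangent of half this angle, whatever the lens; pixels are square), "cx", "cy" (the principal point, pixels), "xyz" and "attitude" of the camera in the world. Camera axes: x right, y up, looking along -z (the intrinsics and any distortion apply to the point x, -y, -z); pixel columns grow to the right and rows downward; lengths in m; the calibration is good to about 2 mm. A picture is of the moment at which its call begins. There is no depth.
- ctrl.finish_job(): hands the job in; it is judged then, once.
The state is a dict: "t": time; "q": joint angles; "dq": joint speeds; "effort": joint torques, N m; "tool_pos": TCP position; "tool_rot": TCP orientation; "contact_force": force on the tool from outside, world axes, zero at the start; "wrist_torque": the same for the moment, N m; "opening": finger opening in m; "grip_force": force on a finger pad.
Only numpy, scipy, OpenCV 4.12 (cv2) and the standard library are available. Lean on these libraries where they do the work, as an engineer would, in place of code of your own. Each camera call takes 0.05 s, during which the arm holds its last target. There are 200 camera calls.

## Task

The round platter of the desk label rewinder has been put on its spindle, but its rim still rides on top of the steel drive lug. With the fingertips, push the platter's raised rib round until the notch in the rim stands over the lug, then press the platter down until it is fully home with the lug in the notch, and leave it there. Push and press only: do not pinch the rib or lift the platter, and leave the other things on the table where they are.

Things in the scene. Friction and masses are not known exactly. Their poses are not given: they have to be found in the camera images.
- rewinder: Label rewinder: low grey housing 170 x 170 x 30 mm (top 30 mm above the table), fixed in place. Origin: under its centre, on the spindle axis; its -x face (front, black dial and switch) looks roughly to the robot. On it a white plastic platter, 130 mm across, 6 mm thick, on the upright spindle; with one notch in its rim and one raised rib opposite the notch.
- lug (a point): On top of the steel drive lug, 58 mm from the spindle axis towards the housing's front. The lug is a fixed upright block on the housing, 10 mm wide across the radius, reaching from 53 to 79 mm from the axis, so 14 mm of it show outside the platter's rim; its top is 46 mm above the table.
- notch (a point): Centre of the open notch in the platter's rim, at the level of the platter's upper face, 58 mm from the axis. The notch is 18 mm wide and runs from 50 mm radius out to the rim. The platter can go down only if the notch is over the lug within about 4 mm (4 degrees); this point is then above lug.
- hub (a point): Centre of the top of the platter's low round hub cap (32 mm across, 4 mm above the platter's upper face), on the spindle axis: a good place to press. It starts 56.5 mm above the table (platter's upper face 52.5, underside 46.5 mm). The platter turns without end either way, against friction of about 0.08 N m, and stays where it is left.
- rib (a point): Middle of the top of the platter's raised radial rib, the only thing standing up from it, straight across the axis from the notch. The rib is 28 mm long along the radius (32 to 60 mm from the axis), 8 mm thick and 16 mm high above the platter's upper face. This point's x axis points outward along the rib, z up. Push it on one side at a time; it must not be pinched.
- platter (a joint): How far the platter has gone down on its spindle, in m: 0 at the start (riding over the lug), 0.010 fully home, negative if lifted (it can be raised 30 mm). The sleeve is snug: it neither falls nor springs back, and takes about 4 N to press down (8 to 15 N sets it firmly home). When home, the lug's top stands 3.5 mm above the platter's upper face in the notch.
- label_roll: Roll of labels standing on end beside the rewinder, 60 mm across, 52 mm high, loose; origin under its centre. Leave it alone.
- eraser: Eraser 21 x 45 x 12 mm lying beside the rewinder, loose; origin under its centre. Leave it alone.
- stapler: Desk stapler 30 x 127 x 49 mm, loose, at the left of the table; origin under its centre. Leave it alone.

How it is judged:
At the end, for the whole second after the job is handed in: The platter is down at least 8 mm of its 10 mm travel, with its notch around the lug (notch and lug points within 6 mm of each other seen from above) (value of joint platter above 0.008 m and horizontal distance between notch and lug below 0.006 m); the robot touches nothing.
It fails at once if the platter is lifted more than 4 mm on its spindle (value of joint platter below -0.004 m).
It fails at once if the rib is pinched: the fingers press on both its sides at once, more than 2 N each (contact force between the fingers and rib_side_a above 2 N and contact force between the fingers and rib_side_b above 2 N).
It fails at once if the label roll is moved more than 25 mm (distance of label_roll from where it was at the start of the episode above 0.025 m).
It fails at once if the eraser is moved more than 25 mm (distance of eraser from where it was at the start of the episode above 0.025 m).
It fails at once if the stapler is moved more than 25 mm (distance of stapler from where it was at the start of the episode above 0.025 m).
It also fails if it takes over 56 s, if anything falls off the work surface, if the arm or the gripper's body presses on something with over 40 N, if the wrist force passes 120 N, or if a joint passes its speed limit or range.

## Working session

There is one attempt and no reset: what is moved stays moved. The work goes in short steps, Python scripts to look and compute and a shell command to move; the robot and the scene stay as the last step left them, time stands still between calls to the robot, and variables do not carry over. Pictures are saved under pics/ and viewed, at most 10 in all, crops included, and the job is handed in when it is done.

```bash
ls; mkdir -p pics; cat > h.py <<'E'
import numpy as np, cv2
from scipy.spatial.transform import Rotation as R
from station import ctrl
E
python3 - <<'E'
from h import *
for n in("top","scene"):
    d=ctrl.get_image(n); cv2.imwrite(f"pics/{n}1.png",d["image"][:,:,::-1]); np.save(n+"1.npy",d,allow_pickle=True)
    print({k:v for k,v in d.items() if k!="image"})
print(ctrl.get_obs())
E
```

```text
pics
{'fovy': 51.95957009281234, 'cx': 322.4877826807219, 'cy': 195.39398057889292, 'xyz': array([0.42739789, 0.15974992, 1.05308019]), 'attitude': array([ 0.06961137, -0.11351822, -1.54265489])}
{'fovy': 57.21459737907233, 'cx': 315.10240716164896, 'cy': 196.56963673316346, 'xyz': array([ 0.23455843, -0.28676691,  0.73558309]), 'attitude': array([ 0.66725044, -0.22444815, -0.58318609])}
{'t': 0.1, 'q': array([-1.34603686e+00,  5.32814205e-02,  1.61415638e+00,  8.55588430e-06,
        1.47602209e+00, -1.18996547e-01]), 'dq': array([-1.11628459e-03, -2.23432539e-03, -2.69995710e-03, -9.12495550e-04,
        8.29359749e-04, -3.95111329e-06]), 'effort': array([ 8.85502177e-04, -3.94896555e+01, -3.71366966e+01, -1.31462184e-04,
        3.83619539e-03,  8.80274285e-06]), 'tool_pos': array([ 0.21051803, -0.58787428,  0.230192  ]), 'tool_rot': array([-3.09346486e+00, -5.36995709e-01,  1.41588250e-04]), 'contact_force': array([ 0.44764838, -0.20896246, -0.58449161]), 'wrist_torque': array([ 0.03232631, -0.03118633,  0.03378735]), 'grip_force': 0.0, 'opening': 0.08537512096628667}
```

View pics/top1.png

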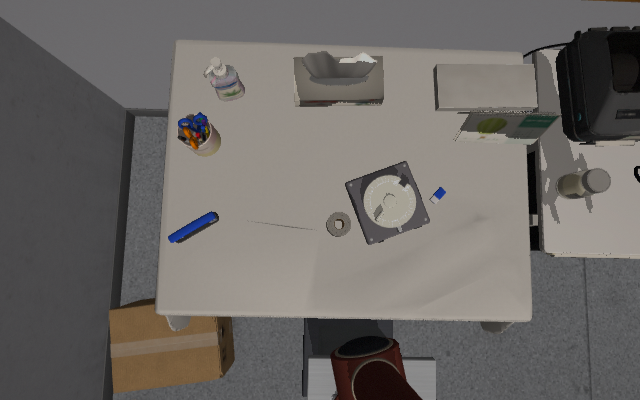

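View pics/scene1.png

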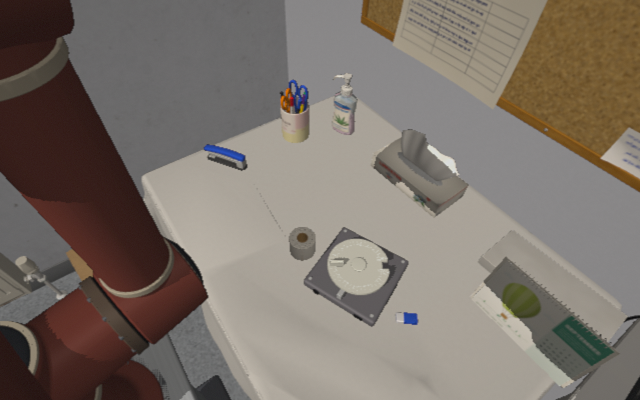

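```bash
python3 - <<'E'
from h import *
a=cv2.imread("pics/top1.png")[155:250,320:460]; b=cv2.imread("pics/scene1.png")[220:330,280:430]
cv2.imwrite("pics/c.png",np.vstack([cv2.resize(a,(560,380),interpolation=2)[:300*2],]))
a=cv2.resize(a,(420,285),interpolation=cv2.INTER_CUBIC);b=cv2.resize(b,(420,308),interpolation=cv2.INTER_CUBIC)
cv2.imwrite("pics/crop1.png",np.vstack([a,b]))
E
```

```text
(no output)
```

View pics/crop1.png

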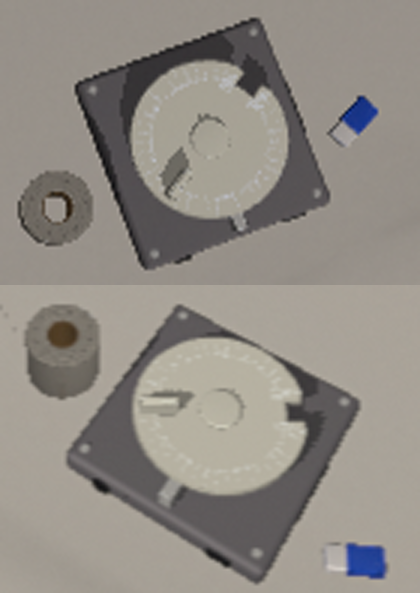

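```bash
cat >> h.py <<'E'
def ray(d,u,v,z):
    f=200/np.tan(np.radians(d["fovy"])/2)
    w=R.from_rotvec(d["attitude"]).apply([(u-d["cx"])/f,-(v-d["cy"])/f,-1])
    return d["xyz"]+w*(z-d["xyz"][2])/w[2]
E
python3 - <<'E'
from h import *
T=np.load("top1.npy",allow_pickle=True).item();S=np.load("scene1.npy",allow_pickle=True).item()
def t(x,y):return 320+x/3,155+y/3
def s(x,y):return 280+x*150/420,220+(y-285)*110/308
P={"hub":(t(210,136),s(221,408),.0565),"notch":(t(252,76),s(291,412),.0525),"lugouter":(t(240,224),s(171,492),.046),
"rib":(t(176,176),s(158,403),.0685),"roll":(t(55,208),s(62,334),.052),"eraser":(t(354,121),s(355,560),.012),
"sc1":(t(93,90),s(182,315),.03),"sc2":(t(253,31),s(344,402),.03),"sc3":(t(319,193),s(256,552),.03),"sc4":(t(154,254),s(84,448),.03)}
r={}
for k,(a,b,z) in P.items():
    r[k]=[ray(T,*a,z),ray(S,*b,z)]; print(k,z,*[p[:2].round(4) for p in r[k]])
for i in(0,1):
    c=np.mean([r[f"sc{j}"][i] for j in(1,2,3,4)],0)
    print("centre",c[:2],[ (k,np.linalg.norm((r[k][i]-c)[:2]).round(4),np.degrees(np.arctan2(*(r[k][i]-c)[[1,0]])).round(1)) for k in r])
E
```

```text
hub 0.0565 [ 0.5373 -0.0328] [ 0.5367 -0.032 ]
notch 0.0525 [ 0.5886 -0.0682] [ 0.5796 -0.0631]
lugouter 0.046 [ 0.4666 -0.06  ] [ 0.4685 -0.0602]
rib 0.0685 [ 0.5029 -0.0032] [ 0.4958 -0.0069]
roll 0.052 [0.4755 0.0927] [0.4771 0.0927]
eraser 0.012 [ 0.5586 -0.1656] [ 0.5572 -0.1661]
sc1 0.03 [0.5765 0.0612] [0.5774 0.0639]
sc2 0.03 [ 0.631  -0.0742] [ 0.631  -0.0728]
sc3 0.03 [ 0.4948 -0.1299] [ 0.4957 -0.1249]
sc4 0.03 [0.4406 0.0082] [0.4417 0.0105]
centre [ 0.5356893  -0.03367619] [('hub', np.float64(0.0019), np.float64(27.4)), ('notch', np.float64(0.0632), np.float64(-33.1)), ('lugouter', np.float64(0.0739), np.float64(-159.2)), ('rib', np.float64(0.0448), np.float64(137.1)), ('roll', np.float64(0.14), np.float64(115.5)), ('eraser', np.float64(0.1339), np.float64(-80.1)), ('sc1', np.float64(0.1032), np.float64(66.7)), ('sc2', np.float64(0.1035), np.float64(-23.0)), ('sc3', np.float64(0.1046), np.float64(-113.0)), ('sc4', np.float64(0.104), np.float64(156.2))]
centre [ 0.53641444 -0.03083378] [('hub', np.float64(0.0012), np.float64(-78.4)), ('notch', np.float64(0.0539), np.float64(-36.8)), ('lugouter', np.float64(0.074), np.float64(-156.6)), ('rib', np.float64(0.0472), np.float64(149.5)), ('roll', np.float64(0.137), np.float64(115.6)), ('eraser', np.float64(0.1369), np.float64(-81.3)), ('sc1', np.float64(0.1032), np.float64(66.6)), ('sc2', np.float64(0.1035), np.float64(-23.9)), ('sc3', np.float64(0.1025), np.float64(-113.4)), ('sc4', np.float64(0.1034), np.float64(156.4))]
```

The top view shows the notch near (404,181), the hub at (390,200) and the visible lug end at (400,229). The rib is near (378,213). The scene view agrees: platter centre ≈ (0.537,-0.032), lug at -158°, notch about -35°, rib about 146°. I'll push clockwise by about 124°.

```bash
cat >> h.py <<'E'
C=np.array([.5368,-.0324])
def to(p,yaw,o=None):
    "offset mm (tool axes) and tool-z turn to reach p with tool x at yaw deg"
    o=o or ctrl.get_obs(); Q=R.from_rotvec(o["tool_rot"])
    G=R.from_euler("z",yaw,degrees=True)*R.from_euler("x",180,degrees=True)
    return (Q.inv().apply(np.array(p)-o["tool_pos"])*1e3).round(1),(Q.inv()*G).as_rotvec().round(3)
def push(phi,z,r=.047,off=.015):
    a=np.radians(phi); return [*(C+r*np.array([np.cos(a),np.sin(a)])-off*np.array([np.sin(a),-np.cos(a)])),z],phi-90
E
python3 -c "
from h import *
print(push(163,.16),to(*push(163,.16)))"
```

```text
([np.float64(0.4874681008988963), np.float64(-0.03300310121747691), 0.16], 73) (array([ 447.7, -428.9,   71.1]), array([-0.002, -0.001, -0.93 ]))
```

```bash
python3 -m handwheel '[{"gripper":1,"offset":[55,-53,9],"rotation":[0,0,-0.11]},{"gripper":1,"offset":[100,-96,16],"rotation":[0,0,-0.22]},{"gripper":1,"offset":[145,-139,22],"rotation":[0,0,-0.33]},{"gripper":1,"offset":[190,-182,30],"rotation":[0,0,-0.44]},{"gripper":1,"offset":[235,-225,37],"rotation":[0,0,-0.55]},{"gripper":1,"offset":[280,-268,44],"rotation":[0,0,-0.65]},{"gripper":1,"offset":[325,-311,50],"rotation":[0,0,-0.75]},{"gripper":1,"offset":[370,-354,58],"rotation":[0,0,-0.85]}]' 30
python3 -c "
from h import *
print(to(*push(163,.16)))"
```

```text
t: 1.1
tool_pos: [0.4333, -0.1421, 0.1749]
tool_rot: [2.595, 1.769, 0.0]
contact_force: [0.9, -0.8, -0.1]
opening: 0.0001
grip_force: 0.0
(array([121.3,  10.6,  14.9]), array([ 0.001,  0.   , -0.077]))
```

```bash
python3 -m handwheel '[{"gripper":1,"offset":[40,3,5],"rotation":[0,0,-0.04]},{"gripper":1,"offset":[75,6,10],"rotation":[0,0,-0.07]},{"gripper":1,"offset":[108,9,13],"rotation":[0,0,-0.08]},{"gripper":1,"offset":[108,9,13],"rotation":[0,0,-0.08]},{"gripper":1,"offset":[108,9,13],"rotation":[0,0,-0.08]},{"gripper":1,"offset":[108,9,13],"rotation":[0,0,-0.08]},{"gripper":1,"offset":[108,9,13],"rotation":[0,0,-0.08]},{"gripper":1,"offset":[108,9,13],"rotation":[0,0,-0.08]}]'
python3 -c "
from h import *
print(to(*push(163,.16)))
for n in ('wrist','scene'):
    d=ctrl.get_image(n); np.save(n+'2.npy',d,allow_pickle=True); print(d['xyz'],d['attitude'],d['fovy'])
    if n=='wrist': a=d['image']
    else: b=cv2.resize(d['image'][200:340,260:440],(576,448))
cv2.imwrite('pics/w2.png',a[:,:,::-1]);cv2.imwrite('pics/s2.png',b[:,:,::-1])"
```

```text
t: 2.1
tool_pos: [0.4809, -0.0474, 0.1623]
tool_rot: [2.526, 1.867, 0.0]
contact_force: [0.6, -0.6, 0.3]
opening: -0.0
grip_force: 0.0
(array([15.7,  2.1,  2.3]), array([ 0.   ,  0.   , -0.001]))
[0.50321239 0.01981613 0.30527377] [-0.27758027  0.04133726 -0.29630549] 60.71844824835454
[ 0.23455843 -0.28676691  0.73558309] [ 0.66725044 -0.22444815 -0.58318609] 57.21459737907233
```

View pics/w2.png

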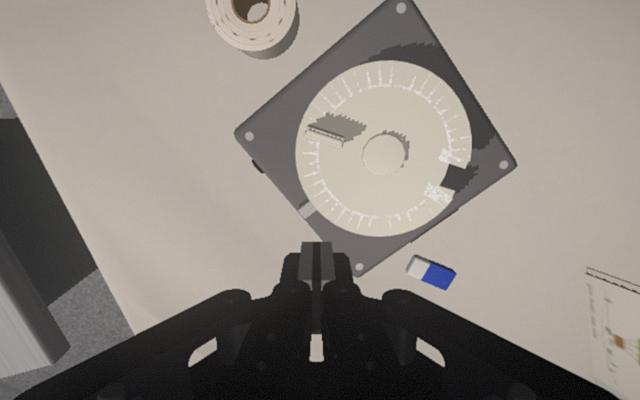

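```bash
python3 - <<'E'
from h import *
d=np.load("wrist2.npy",allow_pickle=True).item()
for k,(u,v,z) in dict(hub=(383,153,.0565),notch=(455,176,.0525),lug=(306,209,.046),ribo=(308,126,.0685),ribi=(346,141,.0685),s1=(249,136,.03),s2=(401,8,.03),s3=(504,165,.03),s4=(360,267,.03)).items():
    p=ray(d,u,v,z)[:2];e=p-C; print(k,p.round(4),np.linalg.norm(e).round(4),np.degrees(np.arctan2(e[1],e[0])).round(1))
im=cv2.resize(d["image"][60:240,280:500],(792,648)[:2]);im=cv2.resize(d["image"][70:230,285:485],(750,600),interpolation=2)
cv2.imwrite("pics/w2c.png",im[:,:,::-1])
E
```

```text
hub [ 0.5392 -0.0294] 0.0038 50.5
notch [ 0.5876 -0.0631] 0.0594 -31.2
lug [ 0.4713 -0.0569] 0.0699 -159.5
ribo [0.4932 0.0058] 0.0579 138.8
ribi [ 0.5152 -0.0115] 0.03 136.0
s1 [0.4443 0.0099] 0.1017 155.4
s2 [0.5809 0.0635] 0.1056 65.3
s3 [ 0.635  -0.0732] 0.1064 -22.6
s4 [ 0.4989 -0.1274] 0.1023 -111.7
```

View pics/w2c.png

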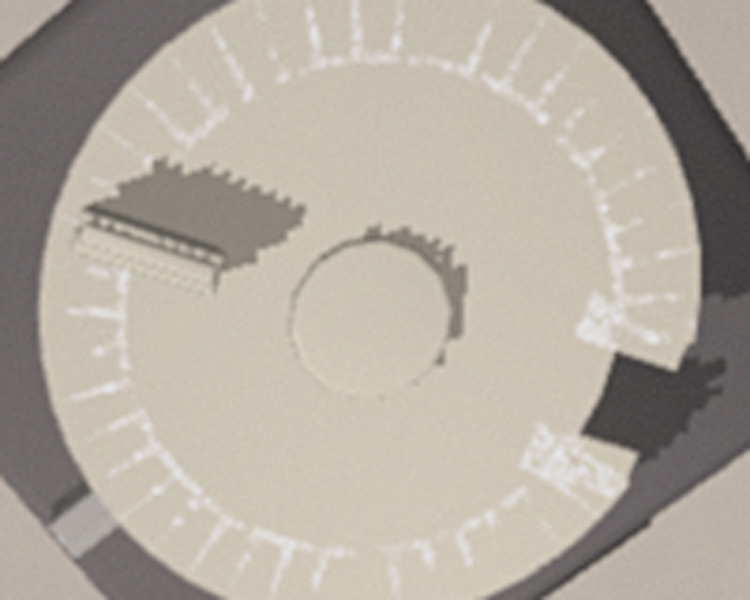

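Wrist view: hub (383,153), notch centre (454,177), lug end (306,209), and the rib from (308,126) to (346,141). Taken from the hub in the same picture, the notch is at -35° and the rib at 145°. I'll descend on the rib's counter-clockwise side.

```bash
python3 -m handwheel '[{"gripper":1,"offset":[8,1,20],"rotation":[0,0,0]},{"gripper":1,"offset":[15,2,45],"rotation":[0,0,0]},{"gripper":1,"offset":[15,2,65],"rotation":[0,0,0]},{"gripper":1,"offset":[15,2,85],"rotation":[0,0,0]},{"gripper":1,"offset":[15,2,96],"rotation":[0,0,0]},{"gripper":1,"offset":[15,2,102],"rotation":[0,0,0]},{"gripper":1,"offset":[15,2,102],"rotation":[0,0,0]},{"gripper":1,"offset":[15,2,102],"rotation":[0,0,0]}]'
python3 -c "
from h import *
print(to(*push(163,.06)))"
```

```text
t: 3.2
tool_pos: [0.4879, -0.0334, 0.061]
tool_rot: [2.525, 1.868, 0.002]
contact_force: [0.7, 0.4, -0.0]
opening: -0.0002
grip_force: 0.0
(array([ 0.2, -0.6,  1. ]), array([ 0.001, -0.   , -0.   ]))
```

```bash
python3 -m handwheel '[{"gripper":1,"offset":[5,-1.3,0.5],"rotation":[0,0,0.105]},{"gripper":1,"offset":[10.1,-2.1,1],"rotation":[0,0,0.209]},{"gripper":1,"offset":[15.3,-2.3,1],"rotation":[0,0,0.314]},{"gripper":1,"offset":[20.4,-2,1],"rotation":[0,0,0.419]},{"gripper":1,"offset":[25.5,-1.2,1],"rotation":[0,0,0.524]},{"gripper":1,"offset":[30.5,0.2,1],"rotation":[0,0,0.628]},{"gripper":1,"offset":[35.3,2,1],"rotation":[0,0,0.733]},{"gripper":1,"offset":[39.9,4.4,1],"rotation":[0,0,0.838]}]'
python3 -c "
from h import *
print(to(*push(115,.06)),ctrl.get_obs()['contact_force'])"
```

```text
t: 4.2
tool_pos: [0.5032, 0.0038, 0.0598]
tool_rot: [3.068, 0.674, -0.001]
contact_force: [-2.5, -1.0, 1.6]
opening: 0.0001
grip_force: 0.9
(array([ 0.2, -0. , -0.2]), array([ 0.   ,  0.   , -0.004])) [-2.5114149  -0.99870789  1.64351607]
```

```bash
python3 -m handwheel '[{"gripper":1,"offset":[5,-1.3,0],"rotation":[0,0,0.105]},{"gripper":1,"offset":[10.1,-2.1,0],"rotation":[0,0,0.209]},{"gripper":1,"offset":[15.3,-2.3,0],"rotation":[0,0,0.314]},{"gripper":1,"offset":[20.4,-2,0],"rotation":[0,0,0.419]},{"gripper":1,"offset":[25.5,-1.2,0],"rotation":[0,0,0.524]},{"gripper":1,"offset":[30.5,0.2,0],"rotation":[0,0,0.628]},{"gripper":1,"offset":[35.3,2,0],"rotation":[0,0,0.733]},{"gripper":1,"offset":[39.9,4.4,0],"rotation":[0,0,0.838]}]'
python3 -c "
from h import *
print(to(*push(67,.06)),ctrl.get_obs()['contact_force'])"
```

```text
t: 5.2
tool_pos: [0.5413, 0.0171, 0.0597]
tool_rot: [-3.076, 0.633, 0.001]
contact_force: [-2.0, 2.4, -0.4]
opening: -0.0003
grip_force: 0.9
(array([ 0.2,  0.3, -0.3]), array([-0.001,  0.001, -0.004])) [-1.95044942  2.41563173 -0.38370153]
```

Next, push another 36°, to φ≈31.

```bash
python3 -m handwheel '[{"gripper":1,"offset":[5,-1.3,0],"rotation":[0,0,0.105]},{"gripper":1,"offset":[10.1,-2.1,0],"rotation":[0,0,0.209]},{"gripper":1,"offset":[15.3,-2.3,0],"rotation":[0,0,0.314]},{"gripper":1,"offset":[20.4,-2,0],"rotation":[0,0,0.419]},{"gripper":1,"offset":[25.5,-1.2,0],"rotation":[0,0,0.524]},{"gripper":1,"offset":[30.5,0.2,0],"rotation":[0,0,0.628]},{"gripper":1,"offset":[30.5,0.2,0],"rotation":[0,0,0.628]},{"gripper":1,"offset":[30.5,0.2,0],"rotation":[0,0,0.628]}]'
python3 -c "
from h import *
print(to(*push(31,.06)),ctrl.get_obs()['contact_force'])
for n in ('wrist','top','scene'):
    d=ctrl.get_image(n); np.save(n+'3.npy',d,allow_pickle=True)
    a=d['image']
    if n=='wrist': w=cv2.resize(a,(480,300),interpolation=cv2.INTER_AREA)
    if n=='top': t=cv2.resize(a[155:250,335:435],(316,300),interpolation=2)
    if n=='scene': s=cv2.resize(a[225:325,295:415],(360,300),interpolation=2)
o=np.zeros((600,796,3),np.uint8);o[:300,:480]=w;o[:300,480:]=t;o[300:,:360]=s
cv2.imwrite('pics/m3.png',o[:,:,::-1])"
```

```text
t: 6.2
tool_pos: [0.5695, 0.0043, 0.0596]
tool_rot: [-2.735, 1.545, -0.001]
contact_force: [-1.0, 0.4, -1.1]
opening: -0.0002
grip_force: 0.0
(array([-0.3, -0.1, -0.4]), array([-0.001, -0.001,  0.001])) [-1.00531149  0.43664915 -1.08975252]
```

View pics/m3.png

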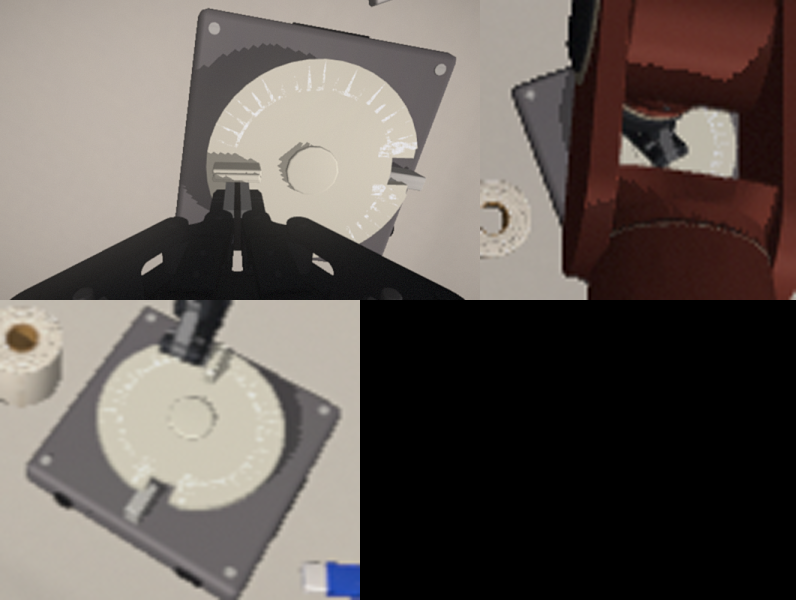

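The wrist view shows the notch at about (405,170) in this reduced picture and the lug beside it at (410,180), so a few degrees remain. The scene view agrees. I'll zoom in to measure.

```bash
python3 - <<'E'
from h import *
d=np.load("wrist3.npy",allow_pickle=True).item()
cv2.imwrite("pics/w3c.png",cv2.resize(d["image"][170:290,480:600],(600,600),interpolation=cv2.INTER_CUBIC)[:,:,::-1])
E
```

```text
(no output)
```

View pics/w3c.png

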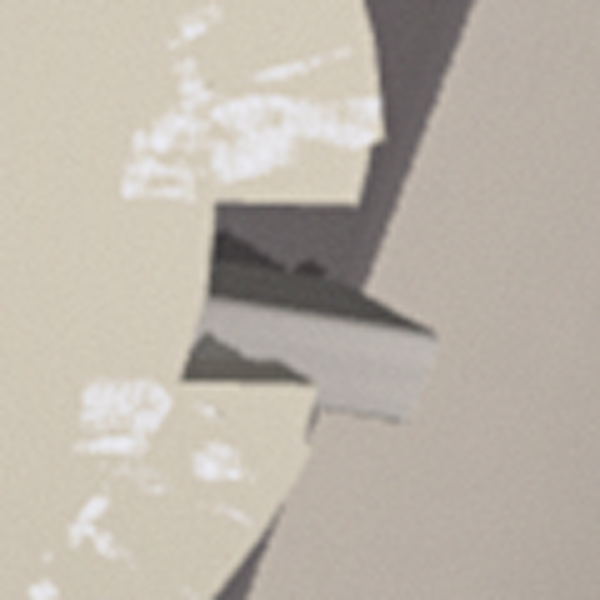

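```bash
python3 - <<'E'
from h import *
d=np.load("wrist3.npy",allow_pickle=True).item()
g=lambda x,y,z: ray(d,480+x/5,170+y/5,z)[:2]
hub=ray(d,416,227,.0565)[:2]; print("hub",hub)
ang=lambda p:np.degrees(np.arctan2(*(p-hub)[::-1]))
N=[g(217,204,.0525),g(360,206,.0525),g(183,380,.0525),g(315,384,.0525)]
L=[g(435,335,.046),g(408,422,.046),g(205,300,.046)]
print("notch width",np.linalg.norm(N[0]-N[2]),np.linalg.norm(N[1]-N[3]),[np.linalg.norm(n-hub).round(4) for n in N],"lug w",np.linalg.norm(L[0]-L[1]),[np.linalg.norm(n-hub).round(4) for n in L])
n=np.mean(N,0); l=(L[0]+L[1])/2
print("angles notch",ang(n),"lug outer",ang(l),"lug edge dir",ang(hub+L[0]-L[2]),"notch edge dir",ang(hub+N[1]-N[0]),ang(hub+N[3]-N[2]))
# lateral: lug axis midline from edge midpoint
for c in (hub,C+np.array([.0,0])): print("remaining deg",(np.degrees(np.arctan2(*(n-c)[::-1]))-np.degrees(np.arctan2(*(l-c)[::-1]))))
E
```

```text
hub [ 0.53990453 -0.03152633]
notch width 0.017605029537528225 0.01784300109493835 [np.float64(0.0506), np.float64(0.0637), np.float64(0.0511), np.float64(0.0636)] lug w 0.009386646898900928 [np.float64(0.0786), np.float64(0.0795), np.float64(0.0551)]
angles notch -151.4670682715383 lug outer -159.07593535262743 lug edge dir -157.93902188903178 notch edge dir -149.78493827079964 -150.8110849118271
remaining deg 7.60886708108913
remaining deg 8.154423072569784
```

```bash
python3 -m handwheel '[{"gripper":1,"offset":[1.7,-0.5,0],"rotation":[0,0,0.035]},{"gripper":1,"offset":[3.3,-0.9,0],"rotation":[0,0,0.07]},{"gripper":1,"offset":[5,-1.3,0],"rotation":[0,0,0.105]},{"gripper":1,"offset":[6.4,-1.6,0],"rotation":[0,0,0.134]},{"gripper":1,"offset":[6.4,-1.6,0],"rotation":[0,0,0.134]},{"gripper":1,"offset":[0,-1,0],"rotation":[0,0,0.134]},{"gripper":1,"offset":[-8,-1,0],"rotation":[0,0,0.134]},{"gripper":1,"offset":[-8,-1,0],"rotation":[0,0,0.134]}]'
python3 -c "
from h import *
d=ctrl.get_image('wrist'); np.save('wrist4.npy',d,allow_pickle=True)
im=d['image'][150:310,400:600]
cv2.imwrite('pics/w4c.png',cv2.resize(im,(750,600),interpolation=cv2.INTER_CUBIC)[:,:,::-1])
print(ctrl.get_obs()['contact_force'])"
```

```text
t: 7.35
tool_pos: [0.5655, 0.0123, 0.059]
tool_rot: [2.625, -1.726, -0.0]
contact_force: [1.0, -0.2, -0.3]
opening: -0.0001
grip_force: 0.0
[-0.63761418 -0.6870046   0.12779636]
```

View pics/w4c.png

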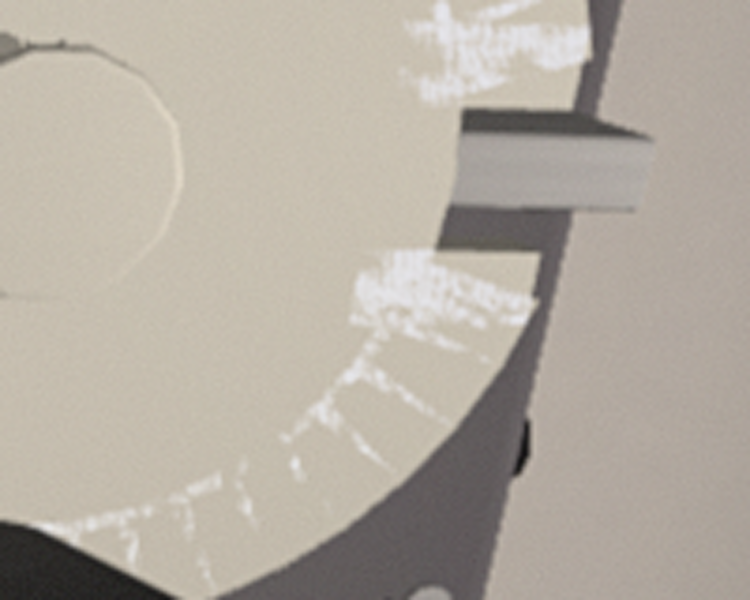

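The notch (corners (462,108) to (541,253) in the crop) now encloses the lug (band from row 134 to 211). I'll check the margin with the height difference allowed for.

```bash
python3 - <<'E'
from h import *
d=np.load("wrist4.npy",allow_pickle=True).item()
g=lambda x,y,z: ray(d,400+x/3.75,150+y/3.75,z)[:2]
N=np.array([g(462,108,.0525),g(577,110,.0525),g(437,250,.0525),g(541,253,.0525)])
L=np.array([g(655,138,.046),g(637,211,.046)]); n=N.mean(0); l=L.mean(0); hub=np.array([.5395,-.0315])
print(np.linalg.norm(N[0]-N[2]),np.linalg.norm(L[0]-L[1]))
for c in(hub,C): print([np.degrees(np.arctan2(*(p-c)[::-1])).round(2) for p in (n,l)])
print("edge dirs",np.degrees(np.arctan2(*(N[1]-N[0])[::-1])),np.degrees(np.arctan2(*(N[3]-N[2])[::-1])))
b=np.radians(-158.4);e=np.array([-np.sin(b),np.cos(b)]);print("lateral mm notch corners",(N-l)@e*1e3,"lug",(L-l)@e*1e3)
print(to([.5375,-.032,.09],-30),to([.5375,-.032,.061],-30))
E
```

```text
0.017913585312559873 0.009592939155189509
[np.float64(-158.83), np.float64(-158.94)]
[np.float64(-158.68), np.float64(-158.84)]
edge dirs -157.68590733757773 -158.40681429142322
lateral mm notch corners [ 9.22717773  9.39902814 -8.68066119 -8.68219597] lug [ 4.79646908 -4.79646908]
(array([ 29.3,  43.4, -30.8]), array([ 0.  , -0.  , -0.64])) (array([29.3, 43.4, -1.8]), array([ 0.  , -0.  , -0.64]))
```

Aligned to about 0.2°. Now I'll lift clear, move over the hub and lower to just above it.

```bash
python3 -m handwheel '[{"gripper":1,"offset":[-2,0,-15],"rotation":[0,0,0]},{"gripper":1,"offset":[-2,0,-31],"rotation":[0,0,0]},{"gripper":1,"offset":[10,15,-31],"rotation":[0,0,0]},{"gripper":1,"offset":[22,32,-31],"rotation":[0,0,0]},{"gripper":1,"offset":[29,43.5,-31],"rotation":[0,0,0]},{"gripper":1,"offset":[29,43.5,-31],"rotation":[0,0,0]},{"gripper":1,"offset":[29,43.5,-15],"rotation":[0,0,0]},{"gripper":1,"offset":[29,43.5,-1],"rotation":[0,0,0]}]'
python3 -m handwheel '[{"gripper":1,"offset":[0,0,2],"rotation":[0,0,0]},{"gripper":1,"offset":[0,0,4],"rotation":[0,0,0]},{"gripper":1,"offset":[0,0,5],"rotation":[0,0,0]},{"gripper":1,"offset":[0,0,6],"rotation":[0,0,0]},{"gripper":1,"offset":[0,0,7],"rotation":[0,0,0]},{"gripper":1,"offset":[0,0,8],"rotation":[0,0,0]},{"gripper":1,"offset":[0,0,9],"rotation":[0,0,0]},{"gripper":1,"offset":[0,0,10],"rotation":[0,0,0]}]'
```

```text
t: 8.4
tool_pos: [0.537, -0.0317, 0.0586]
tool_rot: [2.624, -1.726, -0.002]
contact_force: [-0.0, -0.0, -1.2]
opening: 0.0001
grip_force: 0.0
t: 9.4
tool_pos: [0.5377, -0.032, 0.0503]
tool_rot: [-2.624, 1.727, -0.001]
contact_force: [-1.0, 2.2, 2.6]
opening: -0.0001
grip_force: 1.5
```

The platter is going down at low force. I'll press on to the stop.

```bash
python3 -m handwheel '[{"gripper":1,"offset":[0,0,1],"rotation":[0,0,0]},{"gripper":1,"offset":[0,0,2],"rotation":[0,0,0]},{"gripper":1,"offset":[0,0,2.5],"rotation":[0,0,0]},{"gripper":1,"offset":[0,0,3],"rotation":[0,0,0]},{"gripper":1,"offset":[0,0,3.5],"rotation":[0,0,0]},{"gripper":1,"offset":[0,0,4],"rotation":[0,0,0]},{"gripper":1,"offset":[0,0,4.3],"rotation":[0,0,0]},{"gripper":1,"offset":[0,0,4.3],"rotation":[0,0,0]}]'
```

```text
t: 10.4
tool_pos: [0.5377, -0.0321, 0.0465]
tool_rot: [-2.624, 1.727, -0.0]
contact_force: [-2.4, 3.7, 5.5]
opening: 0.0001
grip_force: 3.1
```

```bash
python3 -m handwheel '[{"gripper":1,"offset":[0,0,0.3],"rotation":[0,0,0]},{"gripper":1,"offset":[0,0,0.5],"rotation":[0,0,0]},{"gripper":1,"offset":[0,0,0.7],"rotation":[0,0,0]},{"gripper":1,"offset":[0,0,0.9],"rotation":[0,0,0]},{"gripper":1,"offset":[0,0,1.1],"rotation":[0,0,0]},{"gripper":1,"offset":[0,0,1.3],"rotation":[0,0,0]},{"gripper":1,"offset":[0,0,1.3],"rotation":[0,0,0]},{"gripper":1,"offset":[0,0,1.3],"rotation":[0,0,0]}]'
```

```text
t: 11.4
tool_pos: [0.5378, -0.0321, 0.0465]
tool_rot: [2.624, -1.727, -0.0]
contact_force: [-5.6, 3.2, 13.7]
opening: -0.0002
grip_force: 6.8
```

It has hit a firm stop: z stays at 0.0465 while the force rises to 13.7 N, and the hub has travelled exactly 10 mm. I'll retract straight up and check.

```bash
python3 -m handwheel '[{"gripper":1,"offset":[0,0,-5],"rotation":[0,0,0]},{"gripper":1,"offset":[0,0,-20],"rotation":[0,0,0]},{"gripper":1,"offset":[0,0,-45],"rotation":[0,0,0]},{"gripper":1,"offset":[0,0,-75],"rotation":[0,0,0]},{"gripper":1,"offset":[0,0,-100],"rotation":[0,0,0]},{"gripper":1,"offset":[0,0,-120],"rotation":[0,0,0]},{"gripper":1,"offset":[0,0,-120],"rotation":[0,0,0]},{"gripper":1,"offset":[0,0,-120],"rotation":[0,0,0]}]'
python3 -c "
from h import *
d=ctrl.get_image('wrist');s=ctrl.get_image('scene')
o=np.vstack([cv2.resize(d['image'],(480,300)),cv2.resize(s['image'][225:325,275:435],(480,300),interpolation=2)])
cv2.imwrite('pics/end.png',o[:,:,::-1])"
```

```text
t: 12.4
tool_pos: [0.5368, -0.032, 0.1635]
tool_rot: [2.624, -1.727, -0.002]
contact_force: [0.6, -0.4, -0.2]
opening: -0.0
grip_force: 0.0
```

View pics/end.png

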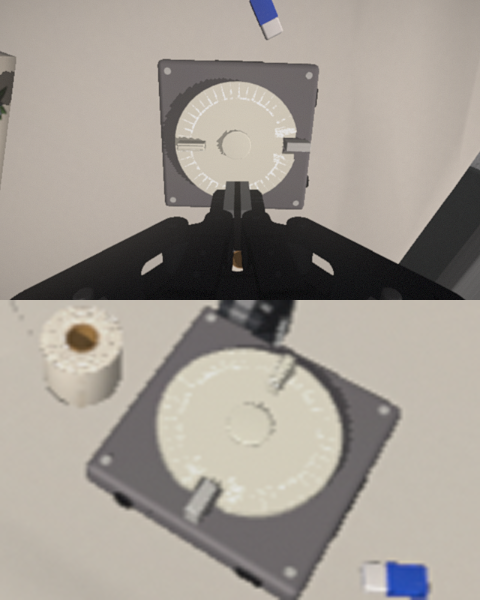

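The lug sits in the notch at (297,146) in the wrist half and (203,497) in the scene half. The platter is down, the roll and eraser are in place and the gripper is clear.

```bash
python3 -c "
from station import ctrl
print(ctrl.finish_job())"
```

```text
the job is handed in; nothing more can be done
None
```

The platter was pushed round until its notch stood over the lug, pressed down the full 10 mm to a firm stop, and left with the gripper clear; the job was handed in at about 12.5 s, but no verdict came back.

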